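# Stack the clamp hardware on a plaster mould's stud

## Task

The two-part plaster mould is being clamped and its upright stud already carries the spacer. Lower the large flat washer over the stud so that it lies flat on the spacer, then put the flanged bushing over the stud on top of the washer, wide flange up as it stands now, and let go.

Things in the scene. Friction and masses are not known exactly. Their poses are not given: they have to be found in the camera images.
- seat (a point): Point on the axis of the upright steel stud, level with the top of the fixed aluminium spacer (46 mm across, 30 tall) already on it; 104 mm above the table, z up. Stud 16 mm thick, ends 58 mm above this point, last 12 mm tapering to 6 mm. Fixed below: wooden bar 170 x 46 mm (top 30 mm under), plaster mould 140 x 120 (top 48 mm under), board 180 x 150; long sides along x of this point.
- washer_mid (a point): Centre of the large flat steel washer, half-way up its thickness (5 mm above its underside), z along its axis. 60 mm across, 10 mm thick, hole 30 mm, 160 g, lying flat and loose on the table. (The smaller washer, 40 mm across with a 12 mm hole, is not wanted.)
- bushing_mid (a point): Centre of the aluminium flanged bushing, half-way up (22 mm above its underside), z along its axis, up. 44 mm tall, through hole 30 mm; body 42 mm across, with a flange 54 mm across around the top 10 mm; 120 g; stands loose on the table, flange up. (The plain tube, 38 mm across and 30 mm tall without a flange, is not wanted.)
There are look-alikes about, which are no part of the job. What is shaped like the part that bears washer_mid but green or red is not meant.

How it is judged:
On the way, in this order (a step that is already met when the one before it is completed fails the run):
1. the large washer is around the stud and lies flat on the spacer (horizontal distance between washer_mid and seat below 0.012 m and z of washer_mid in the frame of seat between 0.001 and 0.009 m and angle between washer_mid's own z axis and vertical below 0.17 rad), for 0.2 s.
2. the flanged bushing is around the stud and stands on the washer (all of step 1 and horizontal distance between bushing_mid and seat below 0.012 m and z of bushing_mid in the frame of seat between 0.028 and 0.036 m and angle between bushing_mid's own z axis and vertical below 0.17 rad), for 0.2 s.
At the end, for the whole second after the job is handed in: The large washer lies flat on the spacer (its centre within 12 mm of the stud's axis and within 4 mm of its seated height, tilt under 10 degrees) and the flanged bushing stands on the washer, flange up, by the same tolerances; both are released and at rest (all of step 2 and linear speed of each of washer, bushing below 0.02 m/s); the robot touches nothing.
It also fails if it takes over 64 s, if anything falls off the work surface, if the arm or the gripper's body presses on something with over 40 N, if the wrist force passes 120 N, or if a joint passes its speed limit or range.

## Robot

A 6-joint arm with a two-finger parallel gripper is mounted at the origin on the work surface. World frame = base frame: x ahead of the robot, y to its left, z up, the work surface at z = 0. Lengths are in m, angles in rad, forces in N, time in s.
With the tool pointing down it reaches from about 0.425 to 0.925 m from the base axis. Payload 12.5 kg.
Tool frame: the origin (TCP) lies midway between the tips of the shut fingers; the grasp point (between the pads) lies 19 mm behind it; x points along the fingers, z is the direction in which the jaws open and shut, and the axes are right-handed (so a half turn about x gives the same grasp; the last joint's range is limited). The gripper opens to 85 mm and grips with 20 to 120 N. Pads are 22 mm wide; open, the fingers measure 114 mm over their backs; the gripper's body (76 mm by 85 mm) begins 54 mm behind the grasp point. The pads swing forward as they close: fully open they stand 13 mm farther back than shut.
Start: joints at [-1.21, 0.491, 1.559, -0, 1.092, -0.106], TCP at [0.281, -0.558, 0.231] pointing down, gripper open.
Joint ranges: [-3.1, 3.1], [-0.84, 2.19], [0.05, 2.79], [-1.13, 4.28], [0.06, 2.93], [-2.69, 2.69]. Speed limits (rad/s): [2.22, 2.22, 2.79, 3.14, 3.14, 3.14].

## Interface

Orientations are given as a unit quaternion [w, x, y, z].
In Python, from cell import ctrl gives the robot as it stands.
- The arm moves only by the tool apply_moves, never from a script. Its argument "deltas" is a list of rows, each a list of 3 entries, a list of its own where there are three numbers: the opening in per cent of the stroke, from 0 (shut) to 100 (fully open), then the shift along the tool's x, y, z in mm, then the turn, a rotation vector about the tool's x, y, z in rad. A call has 1 to 10 rows; each row is the pose to reach, as a shift and turn from the pose measured when the call began, along the tool's axes at that moment; what a row does not reach only later rows make up. A row lasts 1/8 s, in which the tool goes at most 62.5 mm and 10.7 degrees, less where a joint would pass 70% of its speed; a pose out of reach is approached as far as the arm can. A call with a gripper value outside its range is refused whole. The fingers move at their own pace and stop on an object; the grip force is fixed at half the most. Time passes only in rows, so rows that repeat a pose let the fingers close. It gives the time, the measured TCP pose, the force and the opening at its end, in the units of the state.
- ctrl.observe(): the state, without advancing time (a new reading comes with each control period).
- ctrl.get_image(name): name is "scene" or "top"; returns (picture, depth): 384x512x3 uint8, red, green, blue; 384x512 float32, m along the optical axis (not along the pixel's ray), 0 where there is no reading.
- ctrl.calibration(name): a dict with "fx", "fy", "cx", "cy" (pixels), "world_from_camera" (4x4, takes a point from camera to world coordinates). Camera axes: x right, y down, z forward; pixel columns grow to the right and rows downward; lengths in m; the calibration is good to about 2 mm. A picture is of the moment at which its call begins. calibration takes no time and is no camera call.
- ctrl.hand_in(): hands the job in, once; it reports no verdict.
The state is a dict: "clock": time; "joint_pos": joint angles; "qd": joint speeds; "tau": joint torques, N m; "ee_pos": TCP position; "tcp_rot": TCP orientation; "force": force on the tool from outside, world axes, zero at the start; "torque": the same for the moment, N m; "grip_width": finger opening in m.
Only numpy, scipy, OpenCV 4.12 (cv2) and the standard library are available. Lean on these libraries where they do the work, as an engineer would, in place of code of your own. Each camera call takes 0.05 s, during which the arm holds its last target.

## Working session

There is one attempt and no reset: what is moved stays moved. The work goes in short steps, Python scripts to look and compute and a tool call to move; the robot and the scene stay as the last step left them, time stands still between calls to the robot, and variables do not carry over. Pictures are saved under pics/ and viewed, and the job is handed in when it is done.

Besides the shell and the picture viewer there is one more tool, called after ">>>" as name(argument=value, ...), one argument or row to a line, values as JSON. apply_moves: Moves the arm, as the interface text tells. Its arguments: {"type":"object","properties":{"deltas":{"type":"array","items":{"type":"array"}}},"required":["deltas"]}

```bash
ls; mkdir -p pics; python3 - <<'E'
from cell import ctrl
import cv2,numpy as np
print(ctrl.observe())
for n in("scene","top"):
    p,d=ctrl.get_image(n); np.savez(f"pics/{n}0.npz",p=p,d=d); cv2.imwrite(f"pics/{n}0.png",cv2.resize(p[:,:,::-1],(800,600)))
    c=ctrl.calibration(n);print(n,c)
E
```

```text
pics
{'clock': 0.0, 'joint_pos': array([-1.20960313e+00,  4.91584798e-01,  1.55946596e+00,  2.06443788e-06,
        1.09170617e+00, -1.05611126e-01]), 'qd': array([ 1.24404783e-03, -7.80367537e-04, -2.41556434e-05, -3.12743504e-04,
       -1.41376491e-03, -1.75743026e-03]), 'tau': array([-1.59149324e-03, -6.18453884e+01, -2.61588478e+01, -8.43626344e-05,
        4.04929611e-03, -1.98305082e-05]), 'ee_pos': array([ 0.28120305, -0.55790431,  0.23070638]), 'tcp_rot': array([ 0.60176128,  0.37105053,  0.60241207, -0.3705463 ]), 'force': array([-0.28439668,  0.31336032,  0.45896475]), 'torque': array([-0.00019336,  0.02477552, -0.00063524]), 'grip_width': 0.0855739994230791}
scene {'fx': 371.9731472816534, 'fy': 371.9731472816534, 'cx': 255.50194980091277, 'cy': 188.3733424957032, 'world_from_camera': array([[-0.57852432,  0.66414332, -0.47352219,  0.91285176],
       [ 0.81562751,  0.47660875, -0.32801808,  0.23960468],
       [ 0.0078338 , -0.57598416, -0.81742332,  0.71215056],
       [ 0.        ,  0.        ,  0.        ,  1.        ]])}
top {'fx': 416.6920240610628, 'fy': 416.6920240610628, 'cx': 254.15758998588979, 'cy': 193.19920031664913, 'world_from_camera': array([[ 0.02189893, -0.99162151,  0.12730754,  0.4584931 ],
       [-0.99962483, -0.02381306, -0.01353283,  0.01571098],
       [ 0.01645103, -0.12696342, -0.99177097,  0.89868814],
       [ 0.        ,  0.        ,  0.        ,  1.        ]])}
```

View pics/scene0.png

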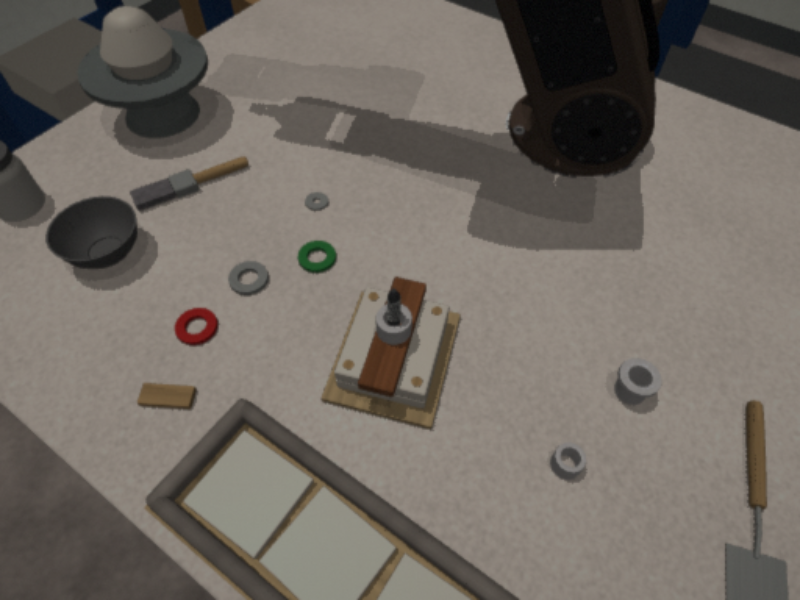

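View pics/top0.png

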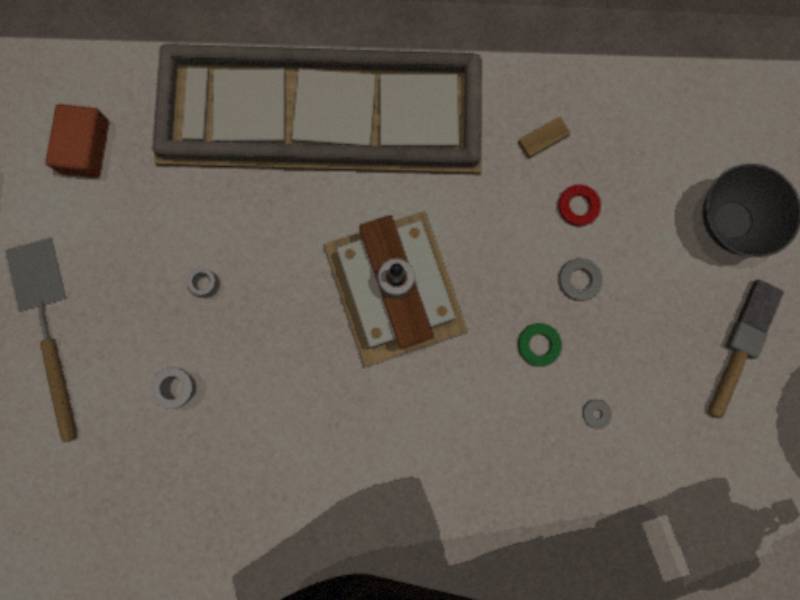

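The top view shows the large grey washer near (580,279), the flanged bushing near (174,388) and the stud near (396,272), all in 800x600 pixels. The red and green rings and the small washer and tube lie apart from these.

```bash
python3 - <<'E'
import cv2,numpy as np
p=np.load("pics/top0.npz")['p'];q=np.load("pics/scene0.npz")['p']
def cr(p,x,y,r=32): return cv2.resize(p[y-r:y+r,x-r:x+r,::-1],(390,290*390//290),interpolation=cv2.INTER_NEAREST)[:, :]
a=[cr(p,371,179,20),cr(p,111,248,20)]
b=[cr(q,159,178,20),cr(q,409,244,20)]
im=np.vstack([np.hstack(a),np.hstack(b)])
im=cv2.resize(im,(600,600)); im=np.clip(im*1.6,0,255).astype('uint8')
cv2.imwrite("pics/crops.png",im)
cv2.imwrite("pics/crops2.png",np.clip(np.hstack([cr(p,253,174,30),cr(q,252,206,35)])*1.6,0,255).astype('uint8'))
E
```

```text
(no output)
```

View pics/crops.png

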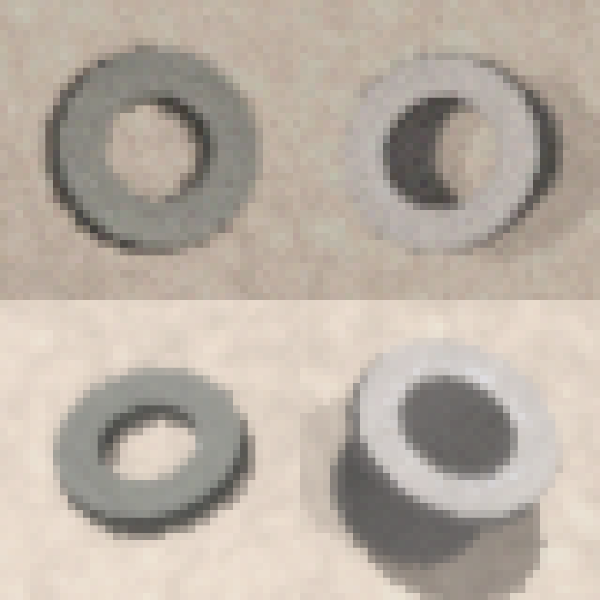

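View pics/crops2.png

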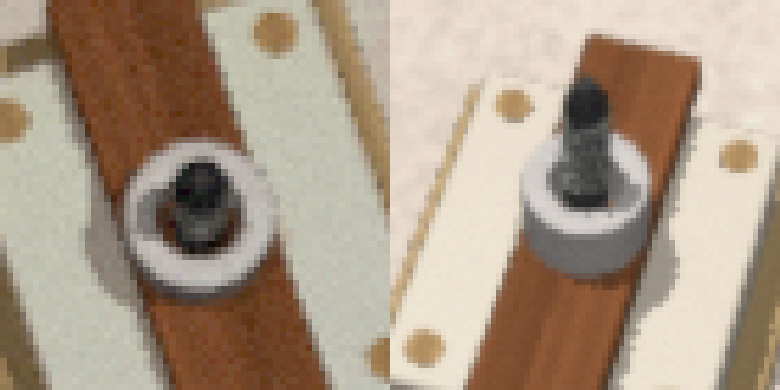

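```bash
cat > h.py <<'E'
import cv2,numpy as np
from cell import ctrl
def ray(cal,uv,z):
    T=cal["world_from_camera"]; u,v=uv
    d=T[:3,:3]@np.array([(u-cal["cx"])/cal["fx"],(v-cal["cy"])/cal["fy"],1]); o=T[:3,3]
    return o+d*(z-o[2])/d[2]
def feat(p):
    lab=cv2.cvtColor((p.astype(np.float32)/255),cv2.COLOR_RGB2LAB); return cv2.GaussianBlur(lab,(3,3),0.7)
def circ(cal,p,x,y,z,tol=(6,4,4),r=30,seed=None,patch=None):
    """connected region with Lab near seed; outer+inner contour rays -> circle fit in plane z"""
    L=feat(p); s=L[seed[1]-1:seed[1]+2,seed[0]-1:seed[0]+2].reshape(-1,3).mean(0)
    m=(np.abs(L-s)<np.array(tol)).all(2).astype(np.uint8)
    w=np.zeros_like(m); w[y-r:y+r,x-r:x+r]=m[y-r:y+r,x-r:x+r]
    n,lb=cv2.connectedComponents(w,connectivity=4); w=(lb==lb[seed[1],seed[0]]).astype(np.uint8)
    out=[]
    cs,h=cv2.findContours(w,cv2.RETR_CCOMP,cv2.CHAIN_APPROX_NONE)
    for c,hh in zip(cs,h[0]):
        if len(c)<14: continue
        q=np.array([ray(cal,a[0],z)[:2] for a in c])
        A=np.c_[q,np.ones(len(q))]
        k=np.ones(len(q),bool)
        for _ in range(4):
            sol=np.linalg.lstsq(A[k],(q[k]**2).sum(1),rcond=None)[0]; ce=sol[:2]/2; R=np.sqrt(sol[2]+ce@ce)
            e=np.hypot(*(q-ce).T)-R; k=np.abs(e)<max(.0015,1.5*np.std(e[k]))
        out.append(("hole" if hh[3]>=0 else "outer",len(c),k.sum(),ce.round(4),round(R*2,4)))
    return w,s.round(1),out
E
python3 - <<'E'
from h import *
T=np.load("pics/top0.npz");S=np.load("pics/scene0.npz")
ct,cs=ctrl.calibration("top"),ctrl.calibration("scene")
for nm,cal,p,c,seed,z,tol in [("washer top",ct,T['p'],(371,179),(371,170),.010,(7,4,4)),("washer scn",cs,S['p'],(159,178),(149,180),.010,(6,4,4)),
  ("bush top",ct,T['p'],(111,248),(111,238),.044,(7,4,4)),("bush scn",cs,S['p'],(409,244),(402,232),.044,(7,4,4)),
  ("spacer top",ct,T['p'],(253,174),(244,175),.104,(8,4,4)),("spacer scn",cs,S['p'],(252,206),(243,205),.104,(8,5,5))]:
    w,s,o=circ(cal,p,*c,z,tol,22,seed); print(nm,s,w.sum(),*o,sep="\n   ")
E
```

```text
washer top
   [34.  -0.2  2.9]
   512
   ('outer', 80, np.int64(78), array([ 0.6104, -0.2478]), np.float64(0.061))
   ('hole', 26, np.int64(12), array([ 0.606 , -0.2291]), np.float64(0.023))
   ('hole', 33, np.int64(28), array([ 0.6098, -0.2472]), np.float64(0.0267))
   ('hole', 24, np.int64(15), array([ 0.6146, -0.2548]), np.float64(0.0247))
washer scn
   [39.4 -0.8  2. ]
   274
   ('outer', 63, np.int64(54), array([ 0.6122, -0.248 ]), np.float64(0.0541))
   ('hole', 44, np.int64(31), array([ 0.6118, -0.2486]), np.float64(0.0334))
bush top
   [46.6  1.3  2.4]
   1464
   ('outer', 226, np.int64(124), array([0.4524, 0.2924]), np.float64(0.0929))
   ('hole', 45, np.int64(32), array([0.4499, 0.2954]), np.float64(0.0329))
   ('hole', 58, np.int64(30), array([0.4493, 0.2831]), np.float64(0.0475))
   ('hole', 17, np.int64(11), array([0.4754, 0.3218]), np.float64(0.015))
   ('hole', 16, np.int64(13), array([0.4846, 0.3022]), np.float64(0.0116))
bush scn
   [54.   0.9  1.8]
   588
   ('outer', 218, np.int64(123), array([0.4624, 0.297 ]), np.float64(0.0779))
   ('hole', 45, np.int64(45), array([0.4499, 0.2965]), np.float64(0.0339))
spacer top
   [36.   1.1  2.1]
   127
   ('outer', 80, np.int64(42), array([0.5894, 0.0304]), np.float64(0.0259))
spacer scn
   [53.6  0.8  1.8]
   279
   ('outer', 150, np.int64(81), array([ 0.5873, -0.0075]), np.float64(0.0665))
```

```bash
cat >> h.py <<'E'
def cloud(cal,d):
    v,u=np.indices(d.shape); 
    P=np.stack([(u-cal["cx"])/cal["fx"]*d,(v-cal["cy"])/cal["fy"]*d,d],-1)
    T=cal["world_from_camera"]; P=P@T[:3,:3].T+T[:3,3]; P[d==0]=np.nan; return P
def height_circ(cal,d,xy,R,z0,z1):
    P=cloud(cal,d); m=(P[...,2]>z0)&(P[...,2]<z1)&(np.hypot(P[...,0]-xy[0],P[...,1]-xy[1])<R)
    return P,m
E
python3 - <<'E'
from h import *
T=np.load("pics/top0.npz");S=np.load("pics/scene0.npz")
for nm,F in (("top",T),("scene",S)):
    cal=ctrl.calibration(nm)
    for o,xy,R,a,b,z in (("spacer",(.59,.017),.04,.097,.112,.104),("stud",(.59,.017),.03,.14,.17,.16),("bush",(.45,.296),.04,.035,.055,.044),("washer",(.611,-.248),.04,.006,.016,.01),("table",(.611,-.1),.04,-.02,.02,.0)):
        P,m=height_circ(cal,F['d'],xy,R,a,b); q=P[m]
        if len(q)<3: print(nm,o,"none");continue
        vu=np.argwhere(m)[:,::-1].astype(np.float32); r=np.array([ray(cal,x,z)[:2] for x in vu]).astype(np.float32)
        print(nm,o,m.sum(),"median",np.median(q,0).round(4),"std z",q[:,2].std().round(4),"minEncl",cv2.minEnclosingCircle(r),"ext",((r.max(0)+r.min(0))/2).round(4),np.ptp(r,axis=0).round(4))
E
```

```text
top spacer 287 median [0.59   0.0076 0.1033] std z 0.0018 minEncl ((0.5922579169273376, 0.007074439432471991), 0.022903762757778168) ext [0.5921 0.0069] [0.0434 0.0446]
top stud 67 median [0.5903 0.0068 0.1534] std z 0.0057 minEncl ((0.5899127721786499, 0.007610426750034094), 0.008682901971042156) ext [0.5899 0.0067] [0.0148 0.0145]
top bush 422 median [0.4491 0.2939 0.0431] std z 0.002 minEncl ((0.44904789328575134, 0.2930983901023865), 0.027307065203785896) ext [0.4496 0.2931] [0.0524 0.0531]
top washer 435 median [ 0.6116 -0.2514  0.0094] std z 0.0016 minEncl ((0.6099987626075745, -0.2507386803627014), 0.03042958490550518) ext [ 0.6099 -0.2504] [0.0575 0.0589]
top table 1010 median [ 6.110e-01 -1.007e-01 -5.000e-04] std z 0.0031 minEncl ((0.6113503575325012, -0.10023663938045502), 0.04000018909573555) ext [ 0.6112 -0.0995] [0.0781 0.0768]
scene spacer 266 median [0.5988 0.0144 0.1027] std z 0.0023 minEncl ((0.5952655076980591, 0.010632917284965515), 0.02385270968079567) ext [0.5947 0.0105] [0.0463 0.0462]
scene stud 78 median [0.5963 0.0117 0.1512] std z 0.0061 minEncl ((0.6008456349372864, 0.014718590304255486), 0.012391817755997181) ext [0.6001 0.015 ] [0.0211 0.019 ]
scene bush 428 median [0.4519 0.2973 0.0428] std z 0.0023 minEncl ((0.452527791261673, 0.29704493284225464), 0.028962161391973495) ext [0.4525 0.2964] [0.0574 0.0537]
scene washer 310 median [ 0.6114 -0.2485  0.0087] std z 0.0012 minEncl ((0.6120254397392273, -0.24720509350299835), 0.030373798683285713) ext [ 0.6117 -0.2478] [0.0584 0.0593]
scene table 816 median [ 0.6128 -0.1003 -0.0011] std z 0.0023 minEncl ((0.6109590530395508, -0.09981782734394073), 0.040318917483091354) ext [ 0.6116 -0.1004] [0.0789 0.0755]
```

```bash
python3 - <<'E'
from h import *
from scipy.spatial.transform import Rotation as Ro
T=np.load("pics/top0.npz");S=np.load("pics/scene0.npz")
P=cloud(ctrl.calibration("scene"),S['d'])
for n,(u,v) in dict(cone=(87,20),wheel=(60,45),wheel2=(125,40),wheel3=(90,62),bowl=(35,135),bowl2=(85,135),bottle=(5,95)).items(): print(n,P[v,u].round(3))
q=P.reshape(-1,3); m=(q[:,2]>.06)&(q[:,1]<-.3)&(q[:,0]>.3)&(q[:,0]<1)&(q[:,2]<.35)
H,_,_=np.histogram2d(q[m,0],q[m,1],bins=[np.arange(.3,1.0,.05),np.arange(-.9,-.25,.05)]);print(H.astype(int))
w=ctrl.observe()['tcp_rot'];print(Ro.from_quat([*w[1:],w[0]]).as_matrix().round(3))
# spacer colour
for nm,F,c in (("top",T,(253,174)),("scene",S,(252,206))):
    cal=ctrl.calibration(nm);L=feat(F['p'])
    L0=L[c[1]-22:c[1]+22,c[0]-22:c[0]+22]
    base=np.array([c[0]-22,c[1]-22])
    thr=44 if nm=="top" else 50
    m=((L0[...,0]>thr)&(L0[...,2]<(5 if nm=="top" else 5))&(L0[...,1]>-.3)).astype(np.uint8)
    n,lb,st,_=cv2.connectedComponentsWithStats(m,connectivity=4);k=1+st[1:,4].argmax();m=(lb==k).astype(np.uint8)
    cs,h=cv2.findContours(m,cv2.RETR_EXTERNAL,cv2.CHAIN_APPROX_NONE);hull=cv2.convexHull(np.vstack(cs))[:,0]+base
    r=np.array([ray(cal,x,.104)[:2] for x in hull]).astype(np.float32)
    print(nm,m.sum(),cv2.minEnclosingCircle(r),cv2.fitEllipse(r) if len(r)>5 else '')
    for row in m: print(''.join('.#'[x] for x in row))
E
```

```text
cone [ 0.429 -0.624  0.183]
wheel [ 0.485 -0.707  0.109]
wheel2 [ 0.365 -0.583  0.108]
wheel3 [ 0.486 -0.585  0.108]
bowl [ 0.695 -0.608 -0.   ]
bowl2 [ 0.644 -0.443  0.058]
bottle [ 0.688 -0.653  0.105]
[[  0   0   0   5  93 117  30   0   0   0   0   0]
 [  0   0   0   0  13 285 210   2   0   0   0   0]
 [  0   0  19   7 127 823 275  35   0   0   0   0]
 [  0   0  14 167 328 593 273   0   0   0   0   0]
 [  0   0   0  32 145 173  49   0   0   0   0   0]
 [  0   0   0   0   0   0   0   0   0   0   0   0]
 [  0   0   0   0   0   0   0   0   3   0   0   0]
 [  0   0   0   0  45  84   0   6   0   3   0   0]
 [  0   0   0   0   1 249   0   3   0   4   0   0]
 [  0   0   0   0   0   0   0   0   2   1   0   0]
 [  0   0   0   0   0   0   0   0   0   0   0   0]
 [  0   0   0   0   0   0   0   0   0   0   0   0]
 [  0   0   0   0   0   0   0   0   0   0   0   0]]
[[-0.     0.893  0.45 ]
 [ 0.001  0.45  -0.893]
 [-1.     0.    -0.001]]
top 109 ((0.5933245420455933, 0.006224468350410461), 0.021551871672272682) ((0.592241108417511, 0.0057694194838404655), (0.03668346628546715, 0.042326882481575
[... 3468 characters left out ...]
.........................
............................................
............................................
............................................
............................................
............................................
............................................
............................................
............................................
............................................
............................................
............................................
............................................
............................................
............................................
............................................
```

```bash
python3 - <<'E'
from h import *
print(ray(ctrl.calibration("top"),(253.2,176.1),.104),ray(ctrl.calibration("scene"),(251.9,203.3),.104))
# stud tip disc dark, top crop (203,173)/6.5 ; scene crop (196,95)/5.571
print(ray(ctrl.calibration("top"),(223+203/6.5-.5,144+173/6.5-.5),.16),ray(ctrl.calibration("scene"),(217+196/5.571-.5,171+92/5.571-.5),.16))
E
```

```text
[0.59377308 0.00744799 0.104     ] [0.5936106  0.01041895 0.104     ]
[0.59517981 0.0073173  0.16      ] [0.59458386 0.01063507 0.16      ]
```

>>> apply_moves(
  deltas=[
    [100, [0, 170, -50], [0, 0, 0]],
    [100, [0, 170, -50], [0, 0, 0]],
    [100, [0, 170, -50], [0, 0, 0]],
    [100, [130, 434, -128], [0, 0, 0]],
    [100, [130, 434, -128], [0, 0, 0]],
    [100, [130, 434, -128], [0, 0, 0]],
    [100, [130, 434, -128], [0, 0, 0]],
    [100, [130, 434, -128], [0, 0, 0]],
    [100, [130, 434, -128], [0, 0, 0]],
    [100, [130, 434, -128], [0, 0, 0]],
  ],
)

```text
clock: 1.35
ee_pos: [0.6109, -0.2483, 0.1008]
tcp_rot: [0.602, 0.371, 0.603, -0.371]
force: [-0.0, -0.6, -0.1]
grip_width: 0.0851
```

>>> apply_moves(
  deltas=[
    [100, [60, 0, 0], [0, 0, 0]],
    [100, [85, 0, 0], [0, 0, 0]],
    [100, [95, 0, 0], [0, 0, 0]],
    [100, [103, 0, 0], [0, 0, 0]],
    [100, [103, 0, 0], [0, 0, 0]],
    [80, [103, 0, 0], [0, 0, 0]],
    [75, [103, 0, 0], [0, 0, 0]],
    [75, [103, 0, 0], [0, 0, 0]],
  ],
)

```text
clock: 2.35
ee_pos: [0.6113, -0.2484, -0.0016]
tcp_rot: [0.602, 0.371, 0.602, -0.37]
force: [1.0, -1.6, 2.4]
grip_width: 0.0642
```

```bash
python3 - <<'E'
from h import *
p,d=ctrl.get_image("scene");a=p[130:220,100:220,::-1]
p,d=ctrl.get_image("top");b=p[135:225,310:430,::-1]
cv2.imwrite("pics/g1.png",cv2.resize(np.clip(np.hstack([a,b])*1.6,0,255).astype('uint8'),(800,300),interpolation=cv2.INTER_NEAREST))
s=ctrl.observe();print(s['clock'],s['ee_pos'],s['force'],s['grip_width'])
E
```

```text
2.45 [ 0.61119344 -0.24833849 -0.00179849] [ 0.62983642 -0.95974262  1.77328613] 0.06376702288159944
```

View pics/g1.png

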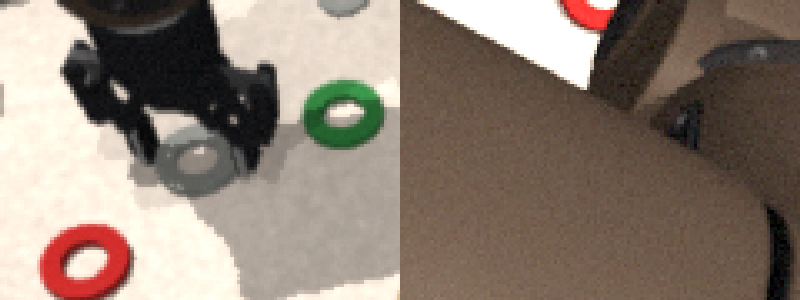

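The washer (200,158) sits between the two fingertips, so I close.

>>> apply_moves(
  deltas=[
    [60, [0, 0, 0], [0, 0, 0]],
    [50, [0, 0, 0], [0, 0, 0]],
    [50, [0, 0, 0], [0, 0, 0]],
    [50, [0, 0, 0], [0, 0, 0]],
  ],
)

```text
clock: 2.95
ee_pos: [0.6112, -0.2484, -0.0007]
tcp_rot: [0.602, 0.371, 0.602, -0.37]
force: [-2.0, -0.5, 10.8]
grip_width: 0.0572
```

>>> apply_moves(
  deltas=[
    [50, [-10, 0, 0], [0, 0, 0]],
    [50, [-40, 0, 0], [0, 0, 0]],
    [50, [-80, 0, 0], [0, 0, 0]],
    [50, [-80, 0, 0], [0, 0, 0]],
  ],
)

```text
clock: 3.45
ee_pos: [0.6122, -0.2488, 0.0823]
tcp_rot: [0.604, 0.371, 0.601, -0.37]
force: [-0.2, -0.3, -2.6]
grip_width: 0.0567
```

```bash
python3 - <<'E'
from h import *
p,d=ctrl.get_image("scene");a=p[90:220,100:260,::-1]
cv2.imwrite("pics/g2.png",cv2.resize(np.clip(a*1.6,0,255).astype('uint8'),(800,600),interpolation=cv2.INTER_NEAREST))
s=ctrl.observe();print(s['clock'],s['ee_pos'],s['force'],s['grip_width'])
E
```

```text
3.5 [ 0.61142752 -0.24839268  0.08043142] [-0.31992344  0.97002791 -1.08151296] 0.05658698770460332
```

View pics/g2.png

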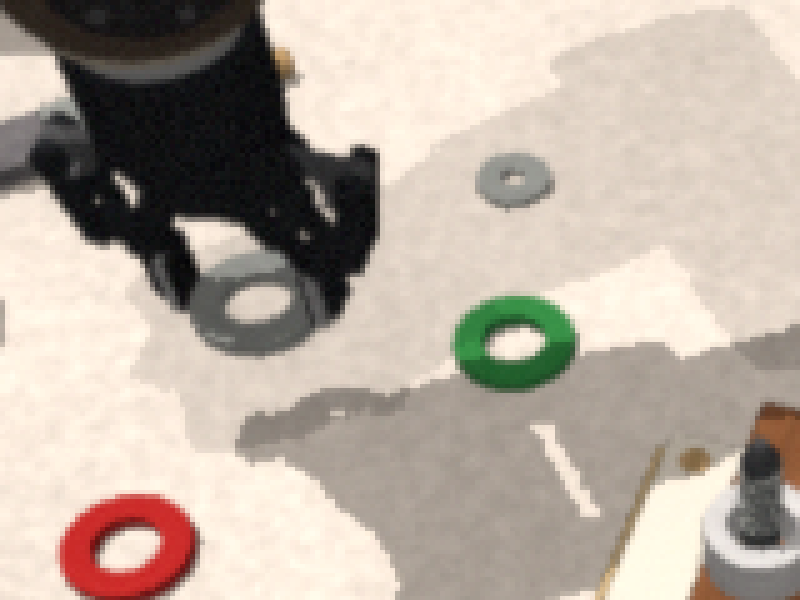

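```bash
python3 - <<'E'
from h import *
c=ctrl.calibration("scene")
for uv in ((151.1,154.5),(151.1,155)):print(ray(c,uv,.091).round(4),ray(c,uv,.088).round(4))
P=cloud(c,ctrl.get_image("scene")[1])
for u,v in((140,157),(145,146),(158,146),(150,164),(160,160),(153,146)):print(P[v,u].round(4))
E
```

```text
[ 0.612  -0.2465  0.091 ] [ 0.6105 -0.2488  0.088 ]
[ 0.613  -0.2455  0.091 ] [ 0.6115 -0.2478  0.088 ]
[ 0.6299 -0.2629  0.0885]
[ 0.5551 -0.3526 -0.0028]
[ 0.6085 -0.2167  0.1351]
[ 0.6313 -0.2316  0.0883]
[ 0.6113 -0.221   0.0896]
[ 0.5916 -0.2608  0.0907]
```

>>> apply_moves(
  deltas=[
    [50, [-55, 0, 0], [0, 0, 0]],
    [50, [-110, 0, 0], [0, 0, 0]],
    [50, [-110, 20, -48], [0, 0, 0]],
    [50, [-110, 40, -95], [0, 0, 0]],
    [50, [-110, 60, -142], [0, 0, 0]],
    [50, [-110, 80, -190], [0, 0, 0]],
    [50, [-110, 100, -238], [0, 0, 0]],
    [50, [-110, 100, -238], [0, 0, 0]],
    [50, [-110, 100, -238], [0, 0, 0]],
  ],
)

```text
clock: 4.68
ee_pos: [0.5927, 0.0092, 0.1884]
tcp_rot: [0.602, 0.37, 0.603, -0.371]
force: [-0.0, 0.5, -0.6]
grip_width: 0.0569
```

```bash
python3 - <<'E'
from h import *
p,d=ctrl.get_image("scene");a=p[110:260,160:360,::-1]
cv2.imwrite("pics/g3.png",cv2.resize(np.clip(a*1.6,0,255).astype('uint8'),(800,600),interpolation=cv2.INTER_NEAREST))
s=ctrl.observe();print(s['clock'],s['ee_pos'],s['force'],s['grip_width'])
E
```

```text
4.725 [0.59279131 0.00865359 0.18852744] [ 0.24880249 -0.25648013 -1.78525794] 0.05679873060832023
```

View pics/g3.png

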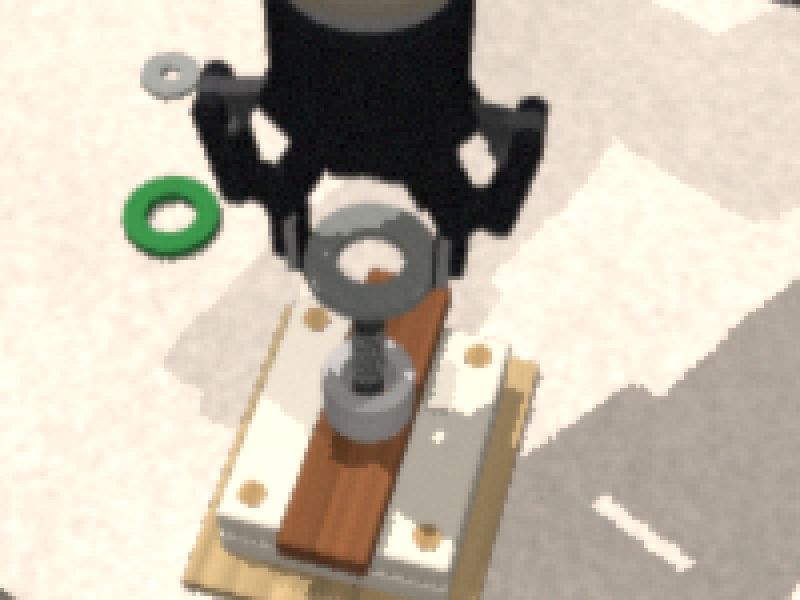

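The washer centre (371,260) lies in line with the stud (368,340), so I lower it.

>>> apply_moves(
  deltas=[
    [50, [15, 1, 0], [0, 0, 0]],
    [50, [30, 1, 0], [0, 0, 0]],
    [50, [45, 1, 0], [0, 0, 0]],
    [50, [60, 1, 0], [0, 0, 0]],
    [50, [72, 1, 0], [0, 0, 0]],
    [50, [80, 1, 0], [0, 0, 0]],
    [50, [83, 1, 0], [0, 0, 0]],
    [50, [83, 1, 0], [0, 0, 0]],
  ],
)

```text
clock: 5.72
ee_pos: [0.5937, 0.0092, 0.1056]
tcp_rot: [0.602, 0.371, 0.603, -0.371]
force: [0.3, 0.2, -0.5]
grip_width: 0.0565
```

```bash
python3 - <<'E'
from h import *
p,d=ctrl.get_image("scene");a=p[110:260,160:360,::-1]
cv2.imwrite("pics/g4.png",cv2.resize(np.clip(a*1.6,0,255).astype('uint8'),(800,600),interpolation=cv2.INTER_NEAREST))
s=ctrl.observe();print(s['clock'],s['ee_pos'],s['force'],s['grip_width'])
E
```

```text
5.775 [0.59376004 0.009169   0.10580067] [ 0.15335569 -0.00120521 -0.00353054] 0.05702369804120013
```

View pics/g4.png

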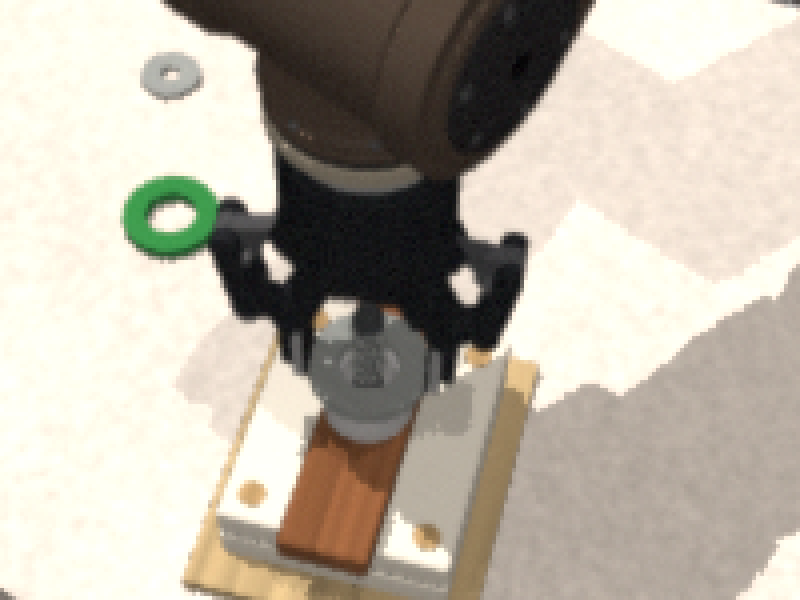

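The stud passes through the hole. I lower the last 2 mm, open slowly and retreat straight up.

>>> apply_moves(
  deltas=[
    [50, [1, 0, 0], [0, 0, 0]],
    [50, [2, 0, 0], [0, 0, 0]],
    [50, [2, 0, 0], [0, 0, 0]],
  ],
)

```text
clock: 6.15
ee_pos: [0.5938, 0.0092, 0.1039]
tcp_rot: [0.602, 0.371, 0.602, -0.371]
force: [0.7, 0.2, -1.3]
grip_width: 0.0569
```

>>> apply_moves(
  deltas=[
    [75, [0, 0, 0], [0, 0, 0]],
    [85, [0, 0, 0], [0, 0, 0]],
    [95, [0, 0, 0], [0, 0, 0]],
    [100, [0, 0, 0], [0, 0, 0]],
    [100, [0, 0, 0], [0, 0, 0]],
  ],
)

```text
clock: 6.78
ee_pos: [0.5937, 0.0092, 0.1039]
tcp_rot: [0.602, 0.371, 0.602, -0.371]
force: [0.1, -0.6, -0.3]
grip_width: 0.0858
```

>>> apply_moves(
  deltas=[
    [100, [-15, 0, 0], [0, 0, 0]],
    [100, [-50, 0, 0], [0, 0, 0]],
    [100, [-95, 0, 0], [0, 0, 0]],
    [100, [-95, 0, 0], [0, 0, 0]],
  ],
)

```text
clock: 7.28
ee_pos: [0.5951, 0.0091, 0.2032]
tcp_rot: [0.604, 0.372, 0.6, -0.37]
force: [-0.7, -0.7, -0.3]
grip_width: 0.0855
```

```bash
python3 - <<'E'
from h import *
p,d=ctrl.get_image("scene");a=p[110:260,160:360,::-1]
cv2.imwrite("pics/g5.png",cv2.resize(np.clip(a*1.6,0,255).astype('uint8'),(800,600),interpolation=cv2.INTER_NEAREST))
P,m=height_circ(ctrl.calibration("scene"),d,(.594,.009),.04,.106,.125);q=P[m];print(m.sum(),np.median(q,0),(q.max(0)+q.min(0))/2,np.ptp(q,axis=0))
c=np.c_[q[:,:2],np.ones(len(q))];print(np.linalg.lstsq(c,q[:,2],rcond=None)[0])
s=ctrl.observe();print(s['clock'],s['ee_pos'],s['force'],s['grip_width'],s['joint_pos'])
E
```

```text
509 [0.59946361 0.01529925 0.11267963] [0.59377726 0.01004358 0.1155165 ] [0.05817871 0.05932425 0.01880875]
[-0.02400502 -0.01525691  0.127234  ]
7.325 [0.59425645 0.00910749 0.20103534] [ 0.70461924 -0.02442773  0.00542363] 0.08566003887357412 [-9.59114390e-02  4.77934716e-01  1.67356022e+00  3.48816797e-04
  9.87069116e-01  1.00752953e+00]
```

View pics/g5.png

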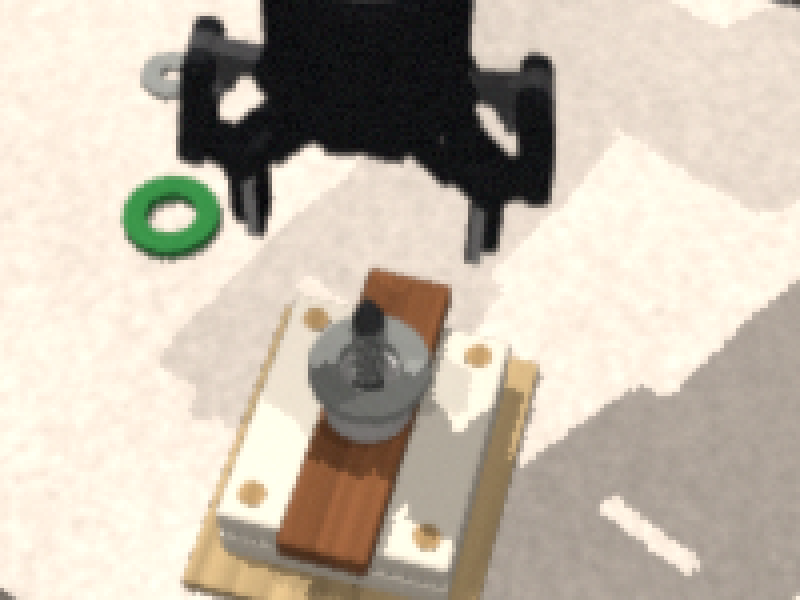

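Washer flat and centred on the spacer at about (370,372). Next, the bushing.

>>> apply_moves(
  deltas=[
    [100, [0, 0, -50], [0, 0, 0]],
    [100, [0, 0, -105], [0, 0, 0]],
    [100, [0, 0, -160], [0, 0, 0]],
    [100, [30, 0, -215], [0, 0, 0]],
    [100, [60, 0, -270], [0, 0, 0]],
    [100, [80, 0, -321], [0, 0, 0]],
    [100, [80, 0, -321], [0, 0, 0]],
    [100, [80, 0, -321], [0, 0, 0]],
  ],
)

```text
clock: 8.32
ee_pos: [0.4499, 0.2955, 0.1203]
tcp_rot: [0.603, 0.371, 0.601, -0.37]
force: [0.4, 0.8, 0.6]
grip_width: 0.0852
```

```bash
python3 - <<'E'
from h import *
p,d=ctrl.get_image("scene");a=p[150:300,310:510,::-1]
cv2.imwrite("pics/g6.png",cv2.resize(np.clip(a*1.6,0,255).astype('uint8'),(800,600),interpolation=cv2.INTER_NEAREST))
s=ctrl.observe();print(s['clock'],s['ee_pos'],s['force'],s['grip_width'])
E
```

```text
8.375 [0.45038676 0.29508865 0.12070814] [ 0.34115692 -0.09792073 -0.91845846] 0.08501624594050049
```

View pics/g6.png

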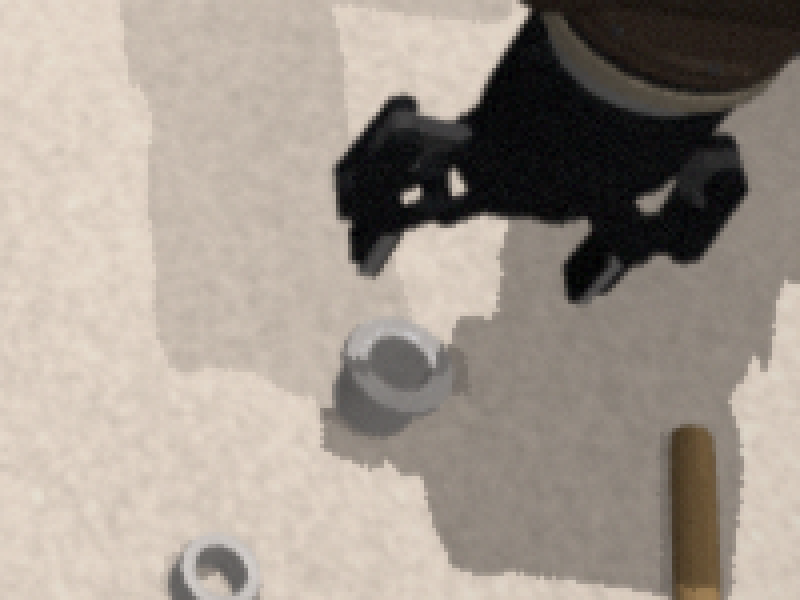

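The bushing (400,365) lies below the jaws, standing flange up. I descend and partly close.

>>> apply_moves(
  deltas=[
    [100, [45, 0, 0], [0, 0, 0]],
    [100, [75, 0, 0], [0, 0, 0]],
    [100, [91, 0, 0], [0, 0, 0]],
    [100, [91, 0, 0], [0, 0, 0]],
    [75, [91, 0, 0], [0, 0, 0]],
    [72, [91, 0, 0], [0, 0, 0]],
    [72, [91, 0, 0], [0, 0, 0]],
  ],
)

```text
clock: 9.25
ee_pos: [0.4509, 0.2952, 0.0304]
tcp_rot: [0.603, 0.372, 0.601, -0.37]
force: [0.6, 0.5, -0.4]
grip_width: 0.0617
```

```bash
python3 - <<'E'
from h import *
p,d=ctrl.get_image("scene");a=p[170:290,330:490,::-1]
cv2.imwrite("pics/g7.png",cv2.resize(np.clip(a*1.6,0,255).astype('uint8'),(800,600),interpolation=cv2.INTER_NEAREST))
s=ctrl.observe();print(s['clock'],s['ee_pos'],s['force'],s['grip_width'])
E
```

```text
9.3 [0.45082559 0.2952224  0.03022862] [ 0.34660649 -0.15412313 -0.56170908] 0.06137893511012225
```

View pics/g7.png

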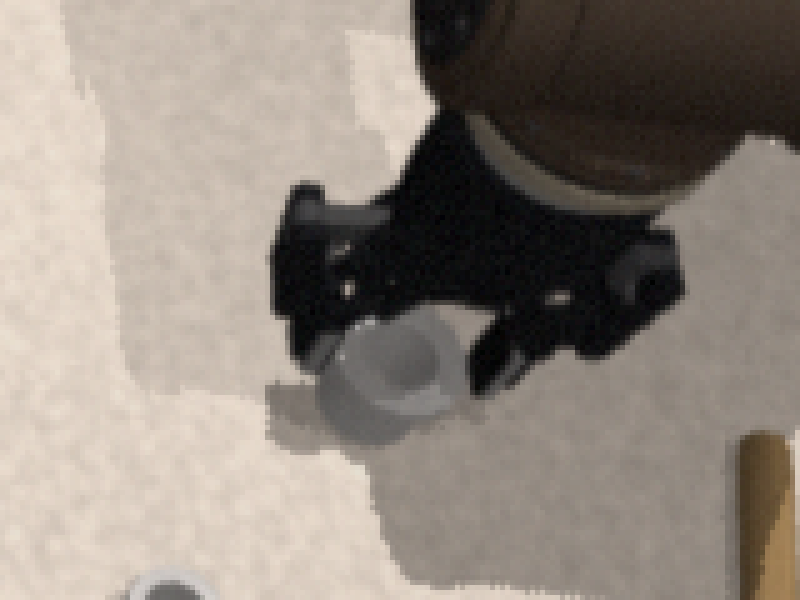

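The flange (400,360) lies between the fingertips, so I grip it and lift a little to check.

>>> apply_moves(
  deltas=[
    [66, [1, 0, 0], [0, 0, 0]],
    [60, [2, 0, 0], [0, 0, 0]],
    [45, [2, 0, 0], [0, 0, 0]],
    [45, [2, 0, 0], [0, 0, 0]],
    [45, [2, 0, 0], [0, 0, 0]],
    [45, [-8, 0, 0], [0, 0, 0]],
    [45, [-40, 0, 0], [0, 0, 0]],
    [45, [-80, 0, 0], [0, 0, 0]],
    [45, [-80, 0, 0], [0, 0, 0]],
  ],
)

```text
clock: 10.42
ee_pos: [0.4515, 0.2957, 0.1126]
tcp_rot: [0.604, 0.373, 0.6, -0.369]
force: [-0.2, -0.2, -1.6]
grip_width: 0.0516
```

```bash
python3 - <<'E'
from h import *
p,d=ctrl.get_image("scene");a=p[140:290,310:510,::-1]; np.savez("pics/g8.npz",p=p,d=d)
cv2.imwrite("pics/g8.png",cv2.resize(np.clip(a*1.6,0,255).astype('uint8'),(800,600),interpolation=cv2.INTER_NEAREST))
s=ctrl.observe();print(s['clock'],s['ee_pos'],s['force'],s['grip_width'])
E
```

```text
10.475 [0.45078965 0.29531937 0.11111969] [-0.49663512 -0.21421915 -1.85618684] 0.05179028980614334
```

View pics/g8.png

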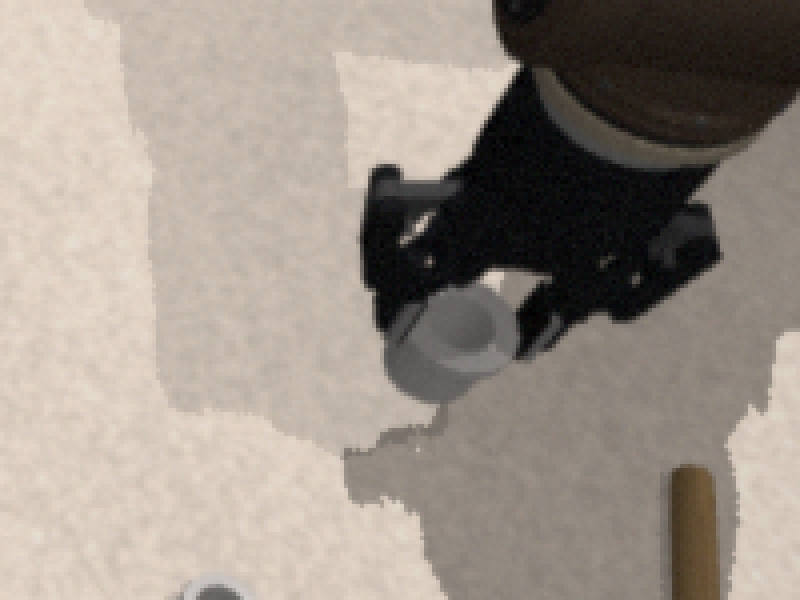

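```bash
python3 - <<'E'
from h import *
c=ctrl.calibration("scene"); print(ray(c,(425.3,221.5),.126))
d=np.load("pics/g8.npz")['d']
P,m=height_circ(c,d,(.451,.295),.03,.117,.133);q=P[m];print(m.sum(),np.median(q,0))
k=np.ones(len(q),bool)
for _ in range(5):
    A=np.c_[q[:,:2]-[.451,.295],np.ones(len(q))]; s=np.linalg.lstsq(A[k],q[k,2],rcond=None)[0]; e=q[:,2]-A@s;k=np.abs(e)<.0025
print(s,k.sum(),(q[k].max(0)+q[k].min(0))/2)
E
```

```text
[0.453182  0.2983755 0.126    ]
424 [0.45594552 0.30391193 0.12503806]
[-0.00092967  0.00824182  0.12526976] 317 [0.45097705 0.30089432 0.12539495]
```

>>> apply_moves(
  deltas=[
    [45, [-50, 0, 0], [0, 0, 0]],
    [45, [-99, 0, 0], [0, 0, 0]],
    [45, [-99, 0, 50], [0, 0, 0]],
    [45, [-99, 0, 105], [0, 0, 0]],
    [45, [-99, -1, 160], [0, 0, 0]],
    [45, [-99, -1, 215], [0, 0, 0]],
    [45, [-99, -2, 270], [0, 0, 0]],
    [45, [-99, -2, 320], [0, 0, 0]],
    [45, [-99, -2, 320], [0, 0, 0]],
    [45, [-99, -2, 320], [0, 0, 0]],
  ],
)

```text
clock: 11.72
ee_pos: [0.5918, 0.0087, 0.2093]
tcp_rot: [0.603, 0.372, 0.601, -0.37]
force: [0.1, -0.1, -1.4]
grip_width: 0.0512
```

```bash
python3 - <<'E'
from h import *
p,d=ctrl.get_image("scene");a=p[110:260,160:360,::-1]
cv2.imwrite("pics/g9.png",cv2.resize(np.clip(a*1.6,0,255).astype('uint8'),(800,600),interpolation=cv2.INTER_NEAREST))
s=ctrl.observe();print(s['clock'],s['ee_pos'],s['force'],s['grip_width'])
E
```

```text
11.775 [0.59182883 0.00923474 0.20968697] [-0.48804404 -0.25400577 -1.70470021] 0.05172184812941974
```

View pics/g9.png

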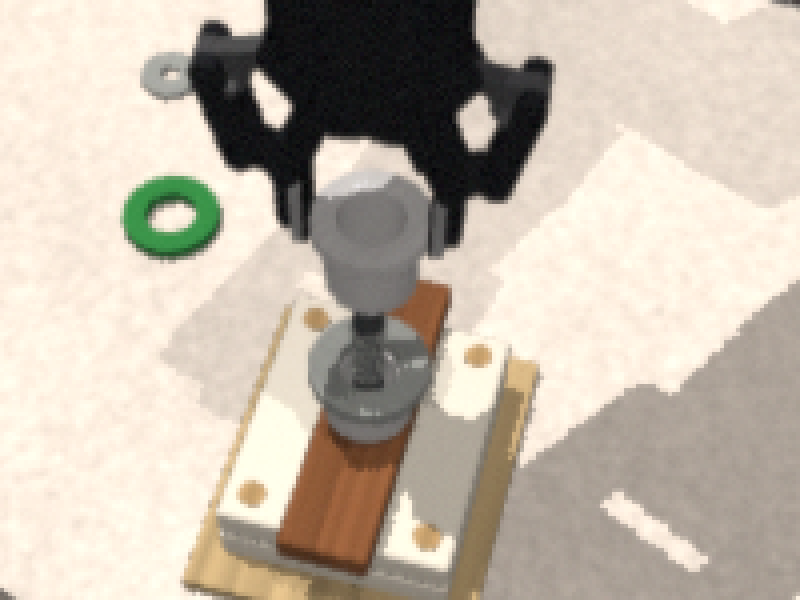

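The bushing (371,240) lines up with the stud (368,350). Lowering.

>>> apply_moves(
  deltas=[
    [45, [10, 1, 0], [0, 0, 0]],
    [45, [20, 1, 0], [0, 0, 0]],
    [45, [32, 1, 0], [0, 0, 0]],
    [45, [44, 1, 0], [0, 0, 0]],
    [45, [54, 1, 0], [0, 0, 0]],
    [45, [61, 1, 0], [0, 0, 0]],
    [45, [64, 1, 0], [0, 0, 0]],
    [45, [64, 1, 0], [0, 0, 0]],
  ],
)

```text
clock: 12.78
ee_pos: [0.593, 0.0098, 0.1457]
tcp_rot: [0.603, 0.372, 0.601, -0.369]
force: [0.5, -0.0, -2.2]
grip_width: 0.0512
```

```bash
python3 - <<'E'
from h import *
p,d=ctrl.get_image("scene");a=p[110:260,160:360,::-1]
cv2.imwrite("pics/g10.png",cv2.resize(np.clip(a*1.6,0,255).astype('uint8'),(800,600),interpolation=cv2.INTER_NEAREST))
s=ctrl.observe();print(s['clock'],s['ee_pos'],s['force'],s['grip_width'])
E
```

```text
12.825 [0.59307948 0.00978018 0.14588462] [-0.20932332  0.02143427 -0.51744876] 0.05108093813106519
```

View pics/g10.png

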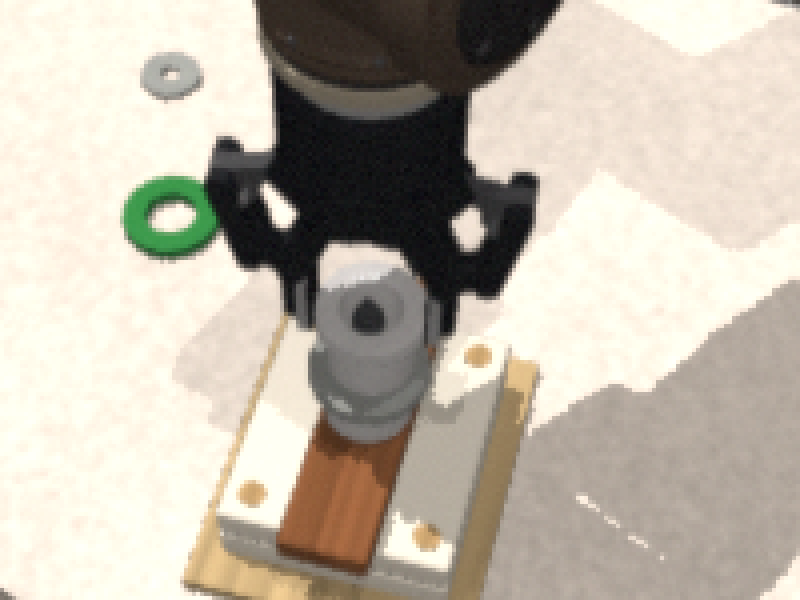

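The stud tip (370,315) shows centred in the bushing's bore, with about 2–3 mm left to go.

>>> apply_moves(
  deltas=[
    [45, [1, 0, 0], [0, 0, 0]],
    [45, [2, 0, 0], [0, 0, 0]],
    [45, [2.5, 0, 0], [0, 0, 0]],
    [45, [2.5, 0, 0], [0, 0, 0]],
  ],
)

```text
clock: 13.32
ee_pos: [0.5933, 0.0098, 0.1443]
tcp_rot: [0.604, 0.372, 0.601, -0.369]
force: [-2.2, -0.2, 5.5]
grip_width: 0.0517
```

Contact at 5.5 N: the bushing is resting on the washer. I release it and retreat straight up.

>>> apply_moves(
  deltas=[
    [64, [2.5, 0, 0], [0, 0, 0]],
    [75, [2, 0, 0], [0, 0, 0]],
    [90, [2, 0, 0], [0, 0, 0]],
    [100, [2, 0, 0], [0, 0, 0]],
    [100, [2, 0, 0], [0, 0, 0]],
  ],
)

```text
clock: 13.95
ee_pos: [0.5933, 0.0098, 0.1421]
tcp_rot: [0.603, 0.372, 0.601, -0.369]
force: [0.5, -0.8, 0.1]
grip_width: 0.0852
```

>>> apply_moves(
  deltas=[
    [100, [-15, 0, 0], [0, 0, 0]],
    [100, [-50, 0, 0], [0, 0, 0]],
    [100, [-100, 0, 0], [0, 0, 0]],
    [100, [-100, 0, 0], [0, 0, 0]],
    [100, [-100, 0, 0], [0, 0, 0]],
  ],
)

```text
clock: 14.58
ee_pos: [0.5925, 0.0097, 0.2425]
tcp_rot: [0.604, 0.372, 0.601, -0.369]
force: [-0.2, -0.2, -1.0]
grip_width: 0.0854
```

```bash
python3 - <<'E'
from h import *
p,d=ctrl.get_image("scene");a=p[110:260,160:360,::-1]
cv2.imwrite("pics/g11.png",cv2.resize(np.clip(a*1.6,0,255).astype('uint8'),(800,600),interpolation=cv2.INTER_NEAREST))
c=ctrl.calibration("scene")
for z0,z1 in((.15,.166),(.106,.12)):
    P,m=height_circ(c,d,(.594,.009),.034,z0,z1);q=P[m]
    A=np.c_[q[:,:2]-[.594,.009],np.ones(len(q))];k=np.ones(len(q),bool)
    for _ in range(5): s=np.linalg.lstsq(A[k],q[k,2],rcond=None)[0];k=np.abs(q[:,2]-A@s)<.0025
    print(m.sum(),s,(q[k].max(0)+q[k].min(0))/2)
s=ctrl.observe();print(s['clock'],s['ee_pos'],s['force'],s['grip_width'])
E
```

```text
497 [-0.00721282  0.00025142  0.15673563] [0.59266647 0.01056965 0.15664861]
305 [-0.02547722 -0.00991     0.11319752] [0.59611081 0.01040673 0.11274998]
14.625 [0.59236809 0.00967291 0.24180836] [ 0.12015767  0.4028508  -0.71076052] 0.08576086014619404
```

View pics/g11.png

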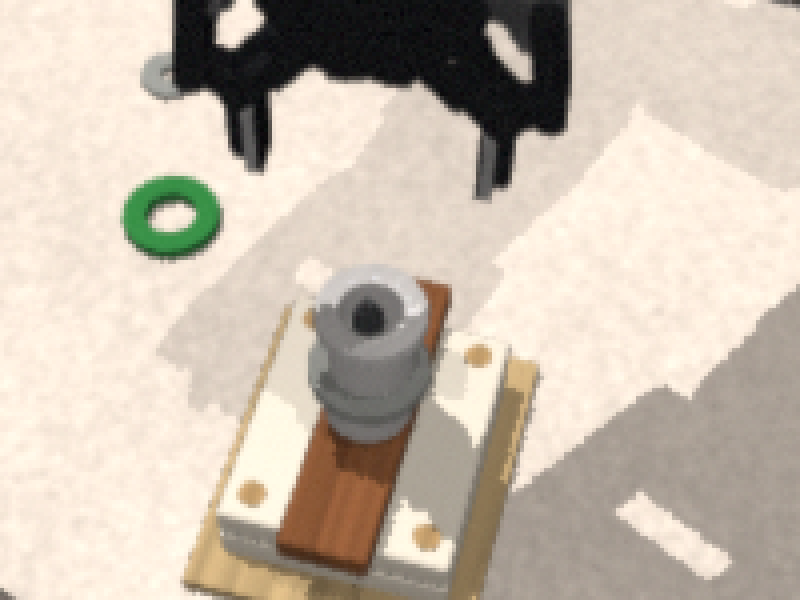

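The bushing stands level on the washer, with the stud tip (370,317) centred in its bore and the gripper clear.

```bash
python3 -c "
from cell import ctrl
print(ctrl.hand_in())"
```

```text
the job is handed in; nothing more can be done
None
```

The large steel washer now lies flat on the spacer around the stud. The flanged bushing stands on top of it, flange up, and both are released. I handed the job in at about 14.6 s with the gripper open and roughly 100 mm clear.

**Last checks (scene camera):**

| Part | Centre found, x, y (m) | Offset from my seat estimate | Top height measured | Top height expected | Tilt |
|---|---|---|---|---|---|
| Bushing | 0.593, 0.011 | about 2 mm | 156.7 mm | 158 mm | below 0.01 rad |
| Washer | 0.596, 0.010 | about 3 mm | 113 mm | 114 mm | about 0.03 rad |

- **Seat estimate:** I placed both parts against (0.594, 0.009).
- **Contact:** the bushing touched down at 5.5 N. The highest force I read was about 11 N, while closing on the washer.

**Disagreements:**
- The top camera's depth put things about 2.5 mm lower in y than its colour picture. I relied on the colour and scene-camera values instead.
- The reported grip width was 2–3 mm less than the parts' true diameters, but both were held level and roughly centred.
- The measured top heights were about 1 mm low. This matches the depth bias I saw on the bare table.

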